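# Strip the small computer for rework

### The arm

A 6-joint arm with a two-finger parallel gripper is mounted at the origin on the work surface. World frame = base frame: x ahead of the robot, y to its left, z up, the work surface at z = 0. Lengths are in m, angles in rad, forces in N, time in s.
With the tool pointing down it reaches from about 0.3 to 0.875 m from the base axis. Payload 6.4 kg.
Tool frame: the origin (TCP) lies midway between the tips of the shut fingers; the grasp point (between the pads) lies 19 mm behind it (manip.pinch_z is the distance from the TCP to the grasp point, in m); z points along the fingers, y is the line along which they close (so a half turn about z gives the same grasp; the last joint's range is limited). The gripper opens to 88 mm and grips with 3 to 60 N. Pads are 18 mm wide; open, the fingers measure 123 mm over their backs; the gripper's body (75 mm by 187 mm) begins 45 mm behind the grasp point.
Start: joints at [1.074, 0.181, 1.607, -0, 1.354, -0.206], TCP at [0.165, 0.551, 0.239] pointing down, gripper open.
Joint ranges: [-2.99, 2.99], [-0.89, 2.07], [0.3, 2.58], [-1.14, 4.28], [0, 2.63], [-3.12, 3.12]. Speed limits (rad/s): [2.57, 2.57, 3.01, 3.14, 3.14, 3.14].

### API

Orientations are given as a unit quaternion [w, x, y, z].
In Python, from station import manip gives the robot as it stands.
- The arm moves only by the shell command python3 -m jog 'ROWS' [FORCE]. ROWS is JSON, a list of rows, each a list of 3 entries, a list of its own where there are three numbers: the shift along the world's x, y, z normalised to -1 to 1, where 1 is 0.1 m, then the turn, a rotation vector about the world's x, y, z normalised to -1 to 1, where 1 is 180 degrees, then the opening, from -1 (shut) to 1 (fully open). In form: [[[tx, ty, tz], [rx, ry, rz], fingers], ...]. A call has 1 to 8 rows; each row is the pose to reach, as a shift and turn from the pose commanded when the call began, turning the shorter way round; what a row does not reach only later rows make up. A row lasts 1/10 s, in which the tool goes at most 50 mm and 8.59 degrees, less where a joint would pass 70% of its speed; a pose out of reach is approached as far as the arm can. A call with a number of a shift or a turn outside -1 to 1 is refused whole. A call with a gripper value outside its range is refused whole. The fingers move at their own pace and stop on an object; FORCE is the grip in N (left out, the last holds). Time passes only in rows, so rows that repeat a pose let the fingers close. It gives the time, the measured TCP pose, the force, the opening and the grip force at its end, in the units of the state.
- manip.state(): the state, without advancing time (a new reading comes with each control period).
- manip.camera(name): name is "scene" or "top" or "wrist"; returns a dict with "pixels" (480x640x3 uint8, red, green, blue), "depth" (480x640 float32, m along the optical axis (not along the pixel's ray), 0 where there is no reading), "intrinsics" (3x3 intrinsics, pixels), "R" (3x3) and "t" (3): a world point X has camera coordinates R X + t; the wrist camera has in their place "T_tool_cam" (4x4, takes a point from camera to tool coordinates, whose origin is the TCP and whose axes are the flange's). Camera axes: x right, y down, z forward; pixel columns grow to the right and rows downward; lengths in m; the calibration is good to about 2 mm. A picture is of the moment at which its call begins: read the wrist's pose just before it.
- manip.hand_in(): hands the job in; it is judged then, once.
The state is a dict: "t": time; "joint_pos": joint angles; "qd": joint speeds; "effort": joint torques, N m; "eef_pos": TCP position; "tcp_rot": TCP orientation; "ft_force": force on the tool from outside, world axes, zero at the start; "wrist_torque": the same for the moment, N m; "finger_gap": finger opening in m; "grip_force": force on a finger pad.
Only numpy, scipy, OpenCV 4.12 (cv2) and the standard library are available. Lean on these libraries where they do the work, as an engineer would, in place of code of your own. Each camera call takes 0.05 s, during which the arm holds its last target. There are 200 camera calls.

### The job

Take the little computer apart from the top down, one part at a time, leaving the rest of the stack where it stands: lay the fan flat in the blue tray, stand the copper heat sink in the steel pan, lay the blue module flat on the middle of the hot plate, and last lay the green carrier board flat on the ledges between the jaws of the board holder, centred. Lift and set each part down gently, never dropping it, the same way up as it was, and do not shift the dispenser bottle or the solder spool.

Things in the scene. Friction and masses are not known exactly. Their poses are not given: they have to be found in the camera images.
- carrier: Carrier board, bottom of the stack: green board 100 (x) x 60 (y) mm, 8 to 10 mm above its origin, on 4 brass standoffs (x +-44, y +-25) that stand on the bench mat. Black pin header mid +y edge (52 x 5, top at 18.5) and silver connector mid -y edge (22 x 8, top at 16) are flush with the edges: pinch across y, 60 mm, at the middle. Bare x ends. Origin: centre of its underside, z up.
- module: Compute module lying loose on the carrier's sockets, origin 13 mm above the carrier's, x parallel: blue board 60 (x) x 40 (y) mm, silver shield 60 x 24 down its middle; 8 mm thick. Pinch its x ends: faces 60 mm apart, 24 wide, 3 to 8 mm above its origin (across y the carrier's connectors are in the way). Stands on 3 mm connectors underneath. Origin: centre of its underside, z up.
- heatsink: Copper finned heat sink standing loose on the module, origin 8 mm above the module's: 44 (x) x 40 (y) x 16 mm high, fins and x nearly parallel to the module's x, plain ends. About 110 g. Origin: centre of its underside, z up.
- fan: Small black fan lying loose on the heat sink, white hub and grey blades: 30 x 30 mm square, 10 mm thick. Origin 16 mm above the heat sink's at the start. About 16 g. Origin: centre of its underside, z up.
- tray: Fixed blue plastic parts tray: outside 116 (x) x 96 (y) x 16 mm high, walls and floor 3 mm, open on top. Origin: centre of its underside, z up.
- pan: Fixed shallow stainless steel cleaning pan: outside 140 (x) x 116 (y) x 14 mm high, walls and floor 3 mm, open on top. Origin: centre of its underside, z up.
- hotplate: Fixed small hot plate (preheater), cold: white housing 134 x 112 mm, control panel on its -x side, flat dark steel plate 96 x 96 mm whose top is 34 mm above the origin. Origin: under the centre of the steel plate, at the foot of the housing, z up.
- holder: Fixed board holder: two grey jaws with red ledge pads on two steel rods. Ledges 18 mm above the origin, from 34.5 to 55.5 mm either side of centre along x, 76 mm long in y; jaw lips rise to 30 mm, inner faces 111 mm apart. The carrier's standoffs rest on the ledges, its 100 mm length along the holder's x, either way round. y sides open. Origin: centre of its underside, z up.
- bottle: Bystander: translucent grey-white alcohol dispenser bottle with blue collar, 54 mm across, 112 mm tall, loose, upright. Origin: centre of its underside, z up.
- spool: Bystander: orange spool of solder lying flat, 60 mm across, 42 mm tall, loose. Origin: centre of its underside, z up.
Things that resemble listed ones, but are neither listed nor needed, are in the scene too. Leave any pink or yellow look-alike of the hotplate alone.

How it is judged:
On the way, in this order (a step that is already met when the one before it is completed fails the run):
1. The fan lies flat in the blue tray, released, the heat sink still in the stack where it stood (within 20 mm) (x of fan in the frame of tray between -0.042 and 0.042 m and y of fan in the frame of tray between -0.032 and 0.032 m and z of fan in the frame of tray between 0 and 0.006 m and angle between fan's own z axis and vertical below 0.1 rad and linear speed of fan below 0.02 m/s and contact force between the fingers and fan below 0.1 N and distance of heatsink from where it was at the start of the episode below 0.02 m), for 0.2 s.
2. The heat sink stands flat in the steel pan, released, the module still where it stood (within 20 mm) (x of heatsink in the frame of pan between -0.048 and 0.048 m and y of heatsink in the frame of pan between -0.037 and 0.037 m and z of heatsink in the frame of pan between 0 and 0.006 m and angle between heatsink's own z axis and vertical below 0.1 rad and linear speed of heatsink below 0.02 m/s and contact force between the fingers and heatsink below 0.1 N and distance of module from where it was at the start of the episode below 0.02 m), for 0.2 s.
3. The module lies flat on the middle of the hot plate, released, the carrier board still where it stood (within 20 mm) (horizontal distance between module and hotplate below 0.014 m and z of module in the frame of hotplate between 0.031 and 0.037 m and angle between module's own z axis and vertical below 0.08 rad and linear speed of module below 0.02 m/s and contact force between the fingers and module below 0.1 N and distance of carrier from where it was at the start of the episode below 0.02 m), for 0.2 s.
4. The carrier board lies flat between the jaws of the board holder, released (x of carrier in the frame of holder between -0.007 and 0.007 m and y of carrier in the frame of holder between -0.012 and 0.012 m and z of carrier in the frame of holder between 0.015 and 0.021 m and angle between carrier's own z axis and vertical below 0.06 rad and angle between the x axis of carrier and the x axis of holder, either way round below 0.14 rad and linear speed of carrier below 0.02 m/s and contact force between the fingers and carrier below 0.1 N), for 0.2 s.
At the end, for the whole second after the job is handed in: All four at rest, released, flat, right way up: fan on the floor of the blue tray, heat sink on the floor of the steel pan, module within 14 mm of the hot plate's centre, carrier board on both holder ledges within 7 mm along x, 12 mm along y and 8 degrees of turn (all of step 4 and x of fan in the frame of tray between -0.042 and 0.042 m and y of fan in the frame of tray between -0.032 and 0.032 m and z of fan in the frame of tray between 0 and 0.006 m and angle between each of fan, heatsink's own z axis and vertical below 0.1 rad and linear speed of each of fan, heatsink, module below 0.02 m/s and contact force between the fingers and fan below 0.1 N and x of heatsink in the frame of pan between -0.048 and 0.048 m and y of heatsink in the frame of pan between -0.037 and 0.037 m and z of heatsink in the frame of pan between 0 and 0.006 m and contact force between the fingers and heatsink below 0.1 N and horizontal distance between module and hotplate below 0.014 m and z of module in the frame of hotplate between 0.031 and 0.037 m and angle between module's own z axis and vertical below 0.08 rad and contact force between the fingers and module below 0.1 N); the robot touches nothing.
It fails at once if a part is dropped or thrown: it moves faster than 0.6 m/s while the fingers do not hold it ((linear speed of fan above 0.6 m/s and contact force between the fingers and fan below 0.1 N) or (linear speed of heatsink above 0.6 m/s and contact force between the fingers and heatsink below 0.1 N) or (linear speed of module above 0.6 m/s and contact force between the fingers and module below 0.1 N) or (linear speed of carrier above 0.6 m/s and contact force between the fingers and carrier below 0.1 N)).
It fails at once if the dispenser bottle is shifted more than 25 mm or tipped (distance of bottle from where it was at the start of the episode above 0.025 m or angle between bottle's own z axis and vertical above 0.35 rad).
It fails at once if the solder spool is shifted more than 25 mm or tipped (distance of spool from where it was at the start of the episode above 0.025 m or angle between spool's own z axis and vertical above 0.35 rad).
It also fails if it takes over 128 s, if anything falls off the work surface, if the arm or the gripper's body presses on something with over 40 N, if the wrist force passes 120 N, or if a joint passes its speed limit or range.

## Working session

There is one attempt and no reset: what is moved stays moved. The work goes in short steps, Python scripts to look and compute and a shell command to move; the robot and the scene stay as the last step left them, time stands still between calls to the robot, and variables do not carry over. Pictures are saved under pics/ and viewed, at most 14 in all, crops included, and the job is handed in when it is done.

```bash
ls; mkdir -p pics; python3 - <<'E'
from station import manip
import cv2,numpy as np
s=manip.state();print(s['t'],s['eef_pos'],s['tcp_rot'],s['finger_gap'],manip.pinch_z)
for n in("top","scene"):
    c=manip.camera(n);cv2.imwrite(f"pics/{n}0.png",c["pixels"][:,:,::-1]);np.savez(f"{n}0.npz",**c)
    print(n,c["intrinsics"].tolist(),c["R"].tolist(),c["t"].tolist())
E
```

```text
pics
0.0 [0.16459139 0.55039075 0.23782766] [-2.83839874e-04  1.44862830e-01  9.89451380e-01 -8.03705966e-04] 0.08814953839987066 0.0187
top [[541.3042994881257, 0.0, 319.3123069466081], [0.0, 541.3042994881257, 237.8079226980976], [0.0, 0.0, 1.0]] [[-0.029279318290291755, -0.9995319098721365, -0.008870325124534268], [-0.997773102450897, 0.029757546993616053, -0.05969358778323495], [0.05992960492083884, 0.0071027842626598964, -0.9981773354017565]] [-0.07138122420236141, 0.5659200792806418, 1.186065086857709]
scene [[503.75212837212223, 0.0, 316.5408324953547], [0.0, 503.75212837212223, 230.58836697717172], [0.0, 0.0, 1.0]] [[0.0112914173888219, 0.9997601408758495, 0.01876604937786351], [0.7669035710808397, 0.003384559945678498, -0.6417534241571518], [-0.6416630085619758, 0.021638056055826988, -0.7666814057829486]] [0.09282486696952483, -0.3829542658498192, 1.8481748392130288]
```

View pics/top0.png

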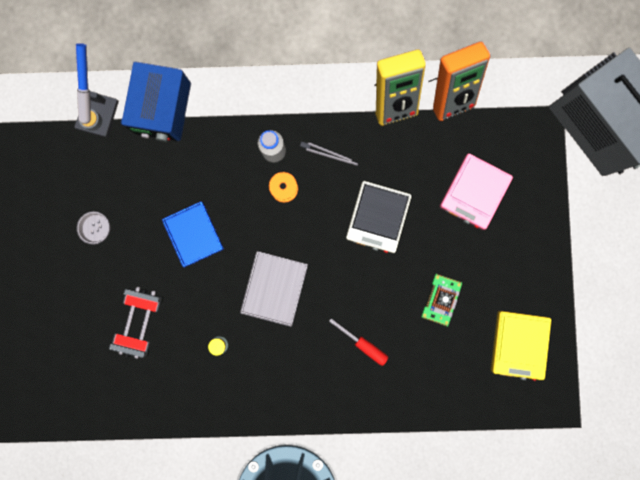

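View pics/scene0.png

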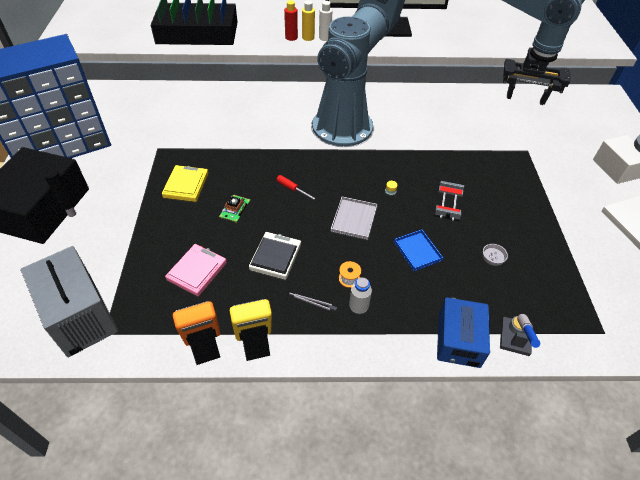

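```bash
cat > u.py <<'E'
import numpy as np,cv2
def load(n): return dict(np.load(n))
def proj(c,X):
    p=c["intrinsics"]@(c["R"]@np.array(X,float)+c["t"]);return p[:2]/p[2]
def ray(c,uv,z):
    d=c["R"].T@np.linalg.solve(c["intrinsics"],[uv[0],uv[1],1]);o=-c["R"].T@c["t"]
    return o+d*(z-o[2])/d[2]
def cloud(c):
    h,w=c["depth"].shape;v,u=np.mgrid[:h,:w];d=c["depth"]
    P=np.stack([u*d,v*d,d],-1)@np.linalg.inv(c["intrinsics"]).T
    return (P-c["t"])@c["R"]
E
python3 - <<'E'
from u import *
for n in("top0.npz","scene0.npz"):
    c=load(n);print(n,-c["R"].T@c["t"],proj(c,[0,0,0]),proj(c,[.165,.55,.24]))
    P=cloud(c)
    pts={"top0.npz":dict(tray=(193,234),pan=(274,288),hp=(381,213),spool=(284,178),stack=(445,299),mat=(350,130),holderpad=(141,300),holderpad2=(131,343),yellow=(520,345),pink=(476,190),bottle=(270,137)),
     "scene0.npz":dict(tray=(418,250),pan=(354,217),hp=(275,255),spool=(350,268),stack=(235,203),mat=(340,170))}[n]
    for k,(u,v) in pts.items():print(k,P[v,u].round(4),ray(c,(u,v),0).round(4))
E
```

```text
top0.npz [ 0.49148943 -0.09661257  1.21705191] [286.73486749 496.08630512] [-34.72844537 465.15729626]
tray [0.5812 0.1953 0.0066] [0.5817 0.1969 0.    ]
pan [0.4552 0.0159 0.0107] [0.4549 0.0169 0.    ]
hp [ 0.6127 -0.2247  0.037 ] [ 0.6165 -0.2287  0.    ]
spool [ 0.695  -0.015   0.0449] [ 0.7028 -0.0118  0.    ]
stack [ 0.4221 -0.3543  0.0464] [ 0.4194 -0.3645  0.    ]
mat [ 0.8079 -0.1649  0.0021] [ 0.8084 -0.1651  0.    ]
holderpad [0.4379 0.3076 0.0251] [0.4368 0.316  0.    ]
holderpad2 [0.3443 0.3323 0.0197] [0.3418 0.3393 0.    ]
yellow [ 0.3183 -0.5135  0.0356] [ 0.3131 -0.5261  0.    ]
pink [ 0.6567 -0.4339  0.0384] [ 0.6621 -0.4449  0.    ]
bottle [0.7685 0.0067 0.1172] [0.798  0.0177 0.    ]
scene0.npz [ 1.4785463  -0.13149738  1.16945712] [341.84186101 126.20753547] [524.77274349  99.50917147]
tray [0.5778 0.1981 0.0061] [0.5731 0.1998 0.    ]
pan [0.4496 0.0176 0.0061] [0.4443 0.0184 0.    ]
hp [ 0.619  -0.2176  0.0346] [ 0.5928 -0.2202  0.    ]
spool [ 0.6708 -0.0094  0.0448] [ 0.6387 -0.0045  0.    ]
stack [ 0.432  -0.3458  0.048 ] [ 0.3872 -0.355   0.    ]
mat [ 0.2354 -0.0166  0.0022] [ 0.2331 -0.0164  0.    ]
```

```bash
cat > m.py <<'E'
from u import *
c=load("top0.npz");im=c["pixels"];hsv=cv2.cvtColor(im,cv2.COLOR_RGB2HSV);H,S,V=[hsv[...,i].astype(int) for i in range(3)]
def rect(mask,roi,z,name,close=0,every=False):
    u0,v0,u1,v1=roi;m=np.zeros(mask.shape,np.uint8);m[v0:v1,u0:u1]=mask[v0:v1,u0:u1]
    if close:m=cv2.morphologyEx(m,cv2.MORPH_CLOSE,np.ones((close,close),np.uint8))
    cs,_=cv2.findContours(m,cv2.RETR_EXTERNAL,cv2.CHAIN_APPROX_NONE)
    if not every: cs=[max(cs,key=cv2.contourArea)]
    for k in cs:
        if len(k)<8: continue
        w=np.array([ray(c,p[0],z)[:2] for p in k],np.float32)*1000
        r=cv2.minAreaRect(w);print(name,"c",np.round(r[0],1),"size",np.round(r[1],1),"ang",round(r[2],1), "px",cv2.boundingRect(k))
rect((H>100)&(H<125)&(S>150)&(V>60),(150,190,235,280),.017,"tray")
rect((V>90),(230,240,320,335),.015,"pan",5)
rect((V>130),(335,170,420,260),.03,"hp housing",5)
rect((V>25)&(V<110),(352,183,408,240),.035,"hp plate",0)
rect(((H<8)|(H>172))&(S>150)&(V>80),(100,280,165,365),.019,"pads",0,True)
rect((H>40)&(H<85)&(S>100)&(V>70),(415,265,470,335),.011,"carrier",9)
rect((V>60),(415,265,470,335),.012,"stack all",5)
rect((H>5)&(H<25)&(S>130)&(V>100),(265,165,305,210),.042,"spool",9)
P=cloud(c)
for n,(u0,v0,u1,v1) in dict(stack=(415,265,470,335)).items():
    q=P[v0:v1,u0:u1].reshape(-1,3)
    for lo,hi in((.044,.055),(.033,.044),(.018,.033)):
        k=q[(q[:,2]>lo)&(q[:,2]<hi)];r=cv2.minAreaRect((k[:,:2]*1000).astype(np.float32));print(lo,len(k),np.round(k.mean(0),4),r)
crop=cv2.resize(im[260:340,400:490],None,fx=6,fy=6,interpolation=cv2.INTER_CUBIC);cv2.imwrite("pics/crop1.png",crop[:,:,::-1])
E
python3 m.py
```

```text
tray c [580.7 194.5] size [121.6 101.1] ang 23.1 px (162, 201, 62, 67)
pan c [455.1  16.2] size [119.1 142.9] ang 73.7 px (240, 251, 68, 76)
hp housing c [ 604.6 -219.2] size [113.7 139.1] ang 72.0 px (346, 181, 65, 72)
hp plate c [ 615.9 -222.9] size [99.6 99.3] ang 72.2 px (353, 184, 55, 56)
pads c [346.5 334.1] size [69.7 23.7] ang 74.6 px (114, 334, 33, 17)
pads c [430.2 310.7] size [69.7 21.2] ang 74.5 px (125, 296, 32, 16)
carrier c [ 418.8 -354.2] size [ 65.4 103.3] ang 69.2 px (421, 274, 42, 53)
stack all c [ 419.3 -354.5] size [ 66.  105.1] ang 69.2 px (421, 273, 42, 54)
spool c [676.3 -11.9] size [68.1 62.7] ang 25.0 px (268, 172, 31, 31)
0.044 166 [ 0.4233 -0.354   0.0484] ((420.85711669921875, -352.2742614746094), (35.4575080871582, 41.3878173828125), 71.16014099121094)
0.033 176 [ 0.4207 -0.353   0.0393] ((421.5682067871094, -353.980712890625), (41.335201263427734, 43.93075180053711), 67.47784423828125)
0.018 295 [ 0.4206 -0.3489  0.0238] ((419.80889892578125, -353.1103820800781), (60.25967788696289, 97.03176879882812), 69.32560729980469)
```

View pics/crop1.png

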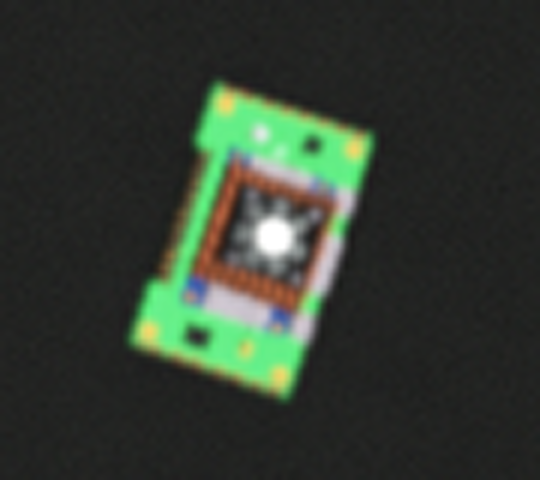

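```bash
for i in 1 2 3; do python3 -m jog '[[[0.85,-1,0],[0,0,0],1],[[0.85,-1,0],[0,0,0],1],[[0.85,-1,0],[0,0,0],1]]' 10 | tail -1; done; for i in 1 2 3 4 5; do python3 -m jog '[[[0,-1,0],[0,0,0],1],[[0,-1,0],[0,0,0],1]]' | tail -c 300; done; python3 -m jog '[[[0,-1,0],[0,0,-0.023],1],[[0,-1,0],[0,0,-0.023],1],[[0,-1,0],[0,0,-0.023],1]]'
cat >> u.py <<'E'
from scipy.spatial.transform import Rotation as Ro
def wrist(name):
    from station import manip
    s=manip.state();c=manip.camera("wrist");q=s["tcp_rot"]
    T=np.eye(4);T[:3,:3]=Ro.from_quat([q[1],q[2],q[3],q[0]]).as_matrix();T[:3,3]=s["eef_pos"]
    M=np.linalg.inv(T@c["T_tool_cam"]);c["R"]=M[:3,:3];c["t"]=M[:3,3]
    y=T[:3,1];print("t",s["t"],"tcp",np.round(s["eef_pos"],4),"y-ang",np.degrees(np.arctan2(y[1],y[0])).round(2),"z",T[:3,2].round(4),"F",np.round(s["ft_force"],2),"gap",s["finger_gap"])
    cv2.imwrite(f"pics/{name}.png",c["pixels"][:,:,::-1]);np.savez(name+".npz",**{k:c[k] for k in("pixels","depth","intrinsics","R","t")})
    return c
E
python3 -c "
from u import *
wrist('w1')"
```

```text
grip_force: 0.0
grip_force: 0.0
grip_force: 0.0
t: 1.2
eef_pos: [0.4198, 0.1493, 0.2382]
tcp_rot: [-0.0, 0.144, 0.99, -0.0]
ft_force: [0.9, -1.0, -0.2]
finger_gap: 0.088
grip_force: 0.0
t: 1.4
eef_pos: [0.4193, 0.0492, 0.2385]
tcp_rot: [-0.0, 0.145, 0.989, 0.0]
ft_force: [0.9, 0.5, 0.1]
finger_gap: 0.0884
grip_force: 0.0
t: 1.6
eef_pos: [0.4192, -0.0509, 0.2387]
tcp_rot: [0.0, 0.145, 0.989, 0.0]
ft_force: [1.5, 0.3, 0.1]
finger_gap: 0.0882
grip_force: 0.0
t: 1.8
eef_pos: [0.4192, -0.1511, 0.2387]
tcp_rot: [0.0, 0.145, 0.989, 0.0]
ft_force: [1.0, 0.0, -0.7]
finger_gap: 0.088
grip_force: 0.0
t: 2.0
eef_pos: [0.4192, -0.2511, 0.2385]
tcp_rot: [0.0, 0.145, 0.989, 0.0]
ft_force: [1.0, -0.4, 0.1]
finger_gap: 0.088
grip_force: 0.0
t: 2.3
eef_pos: [0.4187, -0.3543, 0.2379]
tcp_rot: [-0.0, 0.183, 0.983, -0.001]
ft_force: [0.9, 0.4, -0.2]
finger_gap: 0.088
grip_force: 0.0
t 2.3 tcp [ 0.4187 -0.3543  0.2379] y-ang 68.91 z [-8.0e-04 -1.1e-03 -1.0e+00] F [ 0.92  0.38 -0.25] gap 0.08798192689181153
```

View pics/w1.png

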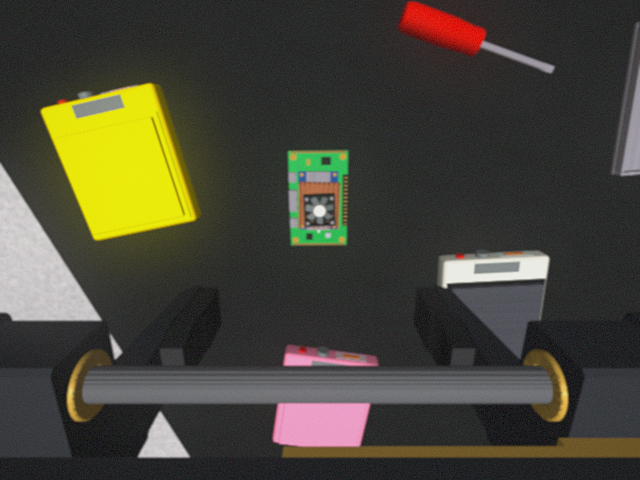

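```bash
cat > rect.py <<'E'
from u import *
def hsvm(c):
    h=cv2.cvtColor(c["pixels"],cv2.COLOR_RGB2HSV).astype(int);return h[...,0],h[...,1],h[...,2]
def rect(c,mask,roi,z,name,close=0,n=1):
    u0,v0,u1,v1=roi;m=np.zeros(mask.shape,np.uint8);m[v0:v1,u0:u1]=mask[v0:v1,u0:u1]
    if close:m=cv2.morphologyEx(m,cv2.MORPH_CLOSE,np.ones((close,close),np.uint8))
    cs,_=cv2.findContours(m,cv2.RETR_EXTERNAL,cv2.CHAIN_APPROX_NONE)
    for k in sorted(cs,key=cv2.contourArea)[::-1][:n]:
        w=np.array([ray(c,p[0],z)[:2] for p in k],np.float32)*1000
        r=cv2.minAreaRect(w);print(name,"c",np.round(r[0],1),"size",np.round(r[1],1),"ang",round(r[2],1),"px",cv2.boundingRect(k))
E
python3 - <<'E'
from rect import *
c=load("w1.npz");H,S,V=hsvm(c);R=(280,140,360,255);b=.002
print("cam",-c["R"].T@c["t"])
rect(c,(H>40)&(H<85)&(S>100)&(V>60),R,.010+b,"carrier",9)
rect(c,(V>200)&(S<40),(308,200,332,222),.047+b,"hub")
rect(c,(V<55),(296,190,342,232),.047+b,"fan",5)
rect(c,(H<15)&(S>80)&(V>60),(292,175,346,232),.037+b,"sink",9)
P=cloud(c)
q=P[140:255,280:360].reshape(-1,3)
for lo,hi in((.044,.055),(.034,.043),(.018,.030),(.008,.015),(-.01,.006)):
    k=q[(q[:,2]>lo)&(q[:,2]<hi)];r=cv2.minAreaRect((k[:,:2]*1000).astype(np.float32));print(lo,len(k),np.round(np.median(k,0),4),np.round(r[0],1),np.round(r[1],1),r[2])
im=c["pixels"][140:255,270:370];cv2.imwrite("pics/w1c.png",cv2.resize(im,None,fx=5,fy=5,interpolation=cv2.INTER_CUBIC)[:,:,::-1])
E
```

```text
cam [ 0.34275993 -0.32592301  0.38419111]
carrier c [ 416.6 -354.3] size [ 62.6 101.2] ang 69.3 px (287, 150, 62, 96)
hub c [ 420.1 -354.5] size [9.5 9.8] ang 68.9 px (314, 206, 11, 11)
fan c [ 407.9 -350.2] size [25.4  5.8] ang 71.1 px (305, 194, 28, 8)
sink c [ 416.9 -353.3] size [36.9 44.9] ang 68.1 px (300, 182, 39, 46)
0.044 790 [ 0.4193 -0.3548  0.0481] [ 419.9 -354.2] [30.  30.3] 71.13127136230469
0.034 508 [ 0.4163 -0.3523  0.0396] [ 418.2 -353.6] [39.5 44.2] 68.3011245727539
0.018 1295 [ 0.4042 -0.3456  0.023 ] [ 416.2 -354. ] [59.9 59.7] 69.56047058105469
0.008 2540 [ 0.3948 -0.3515  0.0124] [ 416.5 -354.2] [59.9 99.7] 69.54859924316406
-0.01 3705 [ 0.4189 -0.3455  0.0023] [ 419.9 -353.6] [ 88.9 124.9] 68.89642333984375
```

View pics/w1c.png

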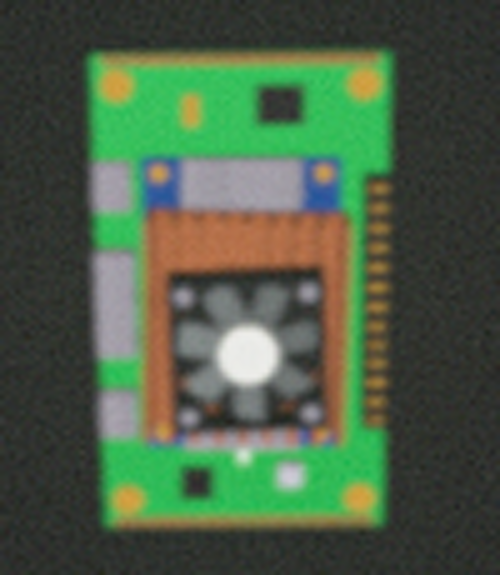

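```bash
python3 -m jog '[[[0.012,0,-0.5],[0,0,0.012],1],[[0.012,0,-1],[0,0,0.012],1]]' 10 | tail -1; python3 -m jog '[[[0,0,-0.4],[0,0,0],0.1],[[0,0,-0.65],[0,0,0],0.1],[[0,0,-0.75],[0,0,0],0.1],[[0,0,-0.75],[0,0,0],0.1],[[0,0,-0.75],[0,0,0],0.1]]'; python3 -c "
from u import *
wrist('w2')"
```

```text
grip_force: 0.0
t: 3.05
eef_pos: [0.4219, -0.3494, 0.0652]
tcp_rot: [0.001, 0.162, 0.987, -0.001]
ft_force: [0.2, 0.6, 1.3]
finger_gap: 0.0505
grip_force: 0.0
t 3.05 tcp [ 0.4219 -0.3494  0.0652] y-ang 71.4 z [ 0.0012 -0.0015 -1.    ] F [0.24 0.59 1.33] gap 0.05054143415630619
```

View pics/w2.png

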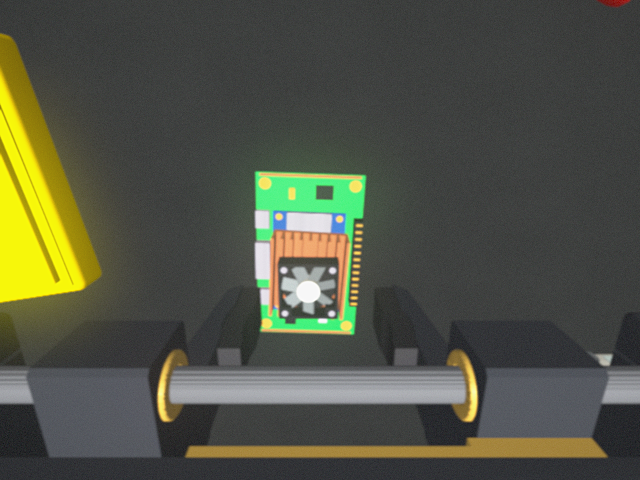

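```bash
python3 -m jog '[[[0,0,0],[0,0,0],0.1],[[0,0,0],[0,0,0],0.1],[[0,0,0],[0,0,0],0.1],[[0,0,0],[0,0,0],0.1]]'; python3 - <<'E'
from u import *
c=wrist('w3');P=cloud(c);
q=P[160:345,250:375].reshape(-1,3)
for lo,hi in((.044,.055),(.034,.043),(.018,.030),(.008,.015)):
    k=q[(q[:,2]>lo)&(q[:,2]<hi)];r=cv2.minAreaRect((k[:,:2]*1000).astype(np.float32));print(lo,len(k),np.round(np.median(k,0),4),np.round(r[0],1),np.round(r[1],1),r[2])
E
```

```text
t: 3.5
eef_pos: [0.4211, -0.3493, 0.0641]
tcp_rot: [0.0, 0.162, 0.987, -0.0]
ft_force: [1.0, -0.0, -0.5]
finger_gap: 0.0486
grip_force: 0.0
t 3.5 tcp [ 0.4211 -0.3493  0.0641] y-ang 71.36 z [ 3.e-04 -5.e-04 -1.e+00] F [ 0.97 -0.   -0.53] gap 0.048573985165261485
0.044 2960 [ 0.4184 -0.355   0.048 ] [ 419.8 -354.3] [30.1 31. ] 71.1110610961914
0.034 1816 [ 0.4115 -0.3504  0.0395] [ 418.1 -354.1] [40.1 44.4] 67.4599838256836
0.018 4181 [ 0.4025 -0.344   0.0229] [ 416.2 -354. ] [60.1 60.2] 69.23334503173828
0.008 6443 [ 0.386  -0.3466  0.0124] [ 416.9 -354.3] [ 60.2 101. ] 69.41681671142578
```

```bash
python3 -m jog '[[[-0.012,-0.05,0],[0,0,-0.001],0.1],[[-0.012,-0.05,0],[0,0,-0.001],0.1],[[-0.012,-0.05,-0.12],[0,0,-0.001],0.1],[[-0.012,-0.05,-0.226],[0,0,-0.001],0.1],[[-0.012,-0.05,-0.226],[0,0,-0.001],0.1],[[-0.012,-0.05,-0.226],[0,0,-0.001],0.1]]';python3 -m jog '[[[0,0,0],[0,0,0],-0.2],[[0,0,0],[0,0,0],-0.3],[[0,0,0],[0,0,0],-0.4],[[0,0,0],[0,0,0],-0.5],[[0,0,0],[0,0,0],-0.6],[[0,0,0],[0,0,0],-0.6]]' 8
```

```text
t: 4.15
eef_pos: [0.4194, -0.3535, 0.0402]
tcp_rot: [-0.001, 0.163, 0.987, 0.001]
ft_force: [-1.2, 0.0, -0.3]
finger_gap: 0.0486
grip_force: 0.0
t: 4.75
eef_pos: [0.4201, -0.3544, 0.0415]
tcp_rot: [0.0, 0.164, 0.987, -0.0]
ft_force: [0.4, 0.2, 1.5]
finger_gap: 0.03
grip_force: 8.0
```

```bash
python3 -m jog '[[[0,0,0.05],[0,0,0],-0.6],[[0,0,0.15],[0,0,0],-0.6],[[0,0,0.35],[0,0,0],-0.6],[[0,0,0.65],[0,0,0],-0.6],[[0,0,1],[0,0,0],-0.6]]';  for i in 1 2 3 4 5; do python3 -m jog '[[[0.1,0.33,0.03],[0,0,0],-0.6],[[0.21,0.67,0.07],[0,0,0],-0.6],[[0.32,1,0.1],[0,0,0],-0.6]]' |tail -2; done; python3 -m jog '[[[0,0.2,0],[0,0,0],-0.6],[[0,0.38,0],[0,0,0],-0.6],[[0,0.48,0],[0,0,0],-0.6],[[0,0.49,0],[0,0,0],-0.6],[[0,0.49,0],[0,0,0],-0.6]]'
python3 -c "
from u import *
wrist('w4')"
```

```text
t: 5.25
eef_pos: [0.4193, -0.3534, 0.1419]
tcp_rot: [-0.001, 0.164, 0.987, 0.001]
ft_force: [0.9, -0.8, -0.2]
finger_gap: 0.0299
grip_force: 8.0
finger_gap: 0.03
grip_force: 8.0
finger_gap: 0.03
grip_force: 8.0
finger_gap: 0.0296
grip_force: 8.0
finger_gap: 0.0297
grip_force: 8.0
finger_gap: 0.0299
grip_force: 8.0
t: 7.25
eef_pos: [0.5798, 0.1945, 0.1914]
tcp_rot: [0.0, 0.163, 0.987, -0.0]
ft_force: [0.9, -0.6, 0.4]
finger_gap: 0.0298
grip_force: 8.0
t 7.25 tcp [0.5798 0.1945 0.1914] y-ang 71.19 z [ 1.e-04 -4.e-04 -1.e+00] F [ 0.86 -0.56  0.44] gap 0.02977628081447893
```

View pics/w4.png

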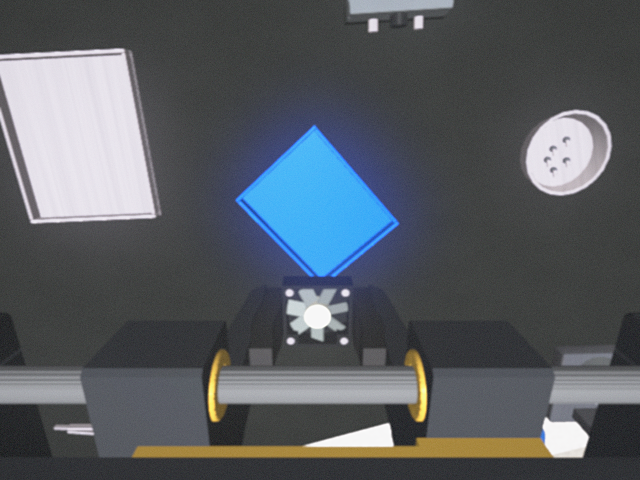

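```bash
python3 - <<'E'
from rect import *
c=load("w4.npz");H,S,V=hsvm(c)
rect(c,(H>95)&(H<125)&(S>150)&(V>120),(230,110,410,285),.018,"tray")
P=cloud(c);print(np.median(P[180:230,290:340].reshape(-1,3),0), np.median(P[60:100,250:300].reshape(-1,3),0))
print("fan",P[285:345,285:350].reshape(-1,3)[::400].round(4).tolist())
E
```

```text
tray c [577.7 194.5] size [118.1  98.2] ang 23.4 px (235, 125, 164, 153)
[0.57322194 0.19287246 0.00530524] [0.46000004 0.19583578 0.0023891 ]
fan [[0.5607, 0.1857, 0.1993], [0.5649, 0.1886, 0.1987], [0.5694, 0.1915, 0.1978], [0.5744, 0.1943, 0.1959], [0.5764, 0.1981, 0.2001], [0.5863, 0.1999, 0.19], [0.703, 0.1823, 0.0019], [0.5844, 0.1787, 0.1929], [0.5899, 0.1815, 0.1911], [0.5917, 0.1859, 0.1955]]
```

```bash
python3 -m jog '[[[0,0,-0.35],[0,0,0],-0.6],[[0,0,-0.7],[0,0,0],-0.6],[[0,0,-1],[0,0,0],-0.6]]'|tail -1; python3 -m jog '[[[0,0,-0.3],[0,0,0],-0.6],[[0,0,-0.55],[0,0,0],-0.6],[[0,0,-0.7],[0,0,0],-0.6],[[0,0,-0.78],[0,0,0],-0.6],[[0,0,-0.81],[0,0,0],-0.6],[[0,0,-0.82],[0,0,0],-0.6],[[0,0,-0.825],[0,0,0],-0.6],[[0,0,-0.825],[0,0,0],-0.6]]'
```

```text
grip_force: 8.0
t: 8.4
eef_pos: [0.5806, 0.195, 0.0097]
tcp_rot: [0.001, 0.163, 0.987, 0.0]
ft_force: [-0.0, 0.1, -0.6]
finger_gap: 0.03
grip_force: 8.0
```

```bash
for i in 1 2 3 4; do python3 -m jog '[[[0,0,-0.006],[0,0,0],-0.6],[[0,0,-0.006],[0,0,0],-0.6]]'|grep -E "eef|ft"; done
```

```text
eef_pos: [0.5801, 0.195, 0.0085]
ft_force: [0.4, -0.2, -0.3]
eef_pos: [0.5799, 0.1949, 0.0075]
ft_force: [1.3, 0.9, -0.0]
eef_pos: [0.58, 0.1949, 0.0075]
ft_force: [-2.4, -0.4, 6.2]
eef_pos: [0.58, 0.1949, 0.0074]
ft_force: [-3.3, -0.3, 8.8]
```

```bash
python3 -m jog '[[[0,0,0],[0,0,0],-0.25],[[0,0,0],[0,0,0],-0.1],[[0,0,0],[0,0,0],0.1],[[0,0,0],[0,0,0],0.2],[[0,0,0.1],[0,0,0],0.2],[[0,0,0.4],[0,0,0],0.2],[[0,0,0.9],[0,0,0],0.2],[[0,0,0.9],[0,0,0],0.2]]'; python3 -c "
from rect import *
c=wrist('w5');c=__import__('station').manip.camera('top');np.savez('top5.npz',**c)
H,S,V=hsvm(c)
cv2.imwrite('pics/top5.png',cv2.resize(c['pixels'][180:290,130:340],None,fx=3,fy=3)[:,:,::-1])"
```

```text
t: 10.0
eef_pos: [0.5848, 0.1957, 0.1042]
tcp_rot: [0.006, 0.163, 0.987, 0.002]
ft_force: [1.2, -0.6, 0.8]
finger_gap: 0.0532
grip_force: 0.0
t 10.0 tcp [0.5848 0.1957 0.1042] y-ang 71.19 z [ 0.0125  0.0017 -0.9999] F [ 1.23 -0.59  0.82] gap 0.053191896908831304
```

```bash
for i in 1 2 3 4 5; do python3 -m jog '[[[-0.16,-0.5,0.09],[0,0,0],0.2],[[-0.32,-1,0.18],[0,0,0],0.2],[[-0.32,-1,0.18],[0,0,0],0.2]]' |tail -1; done; python3 -m jog '[[[-0.02,-0.35,0],[0,0,-0.016],0.2],[[-0.02,-0.49,0],[0,0,-0.016],0.2],[[-0.02,-0.49,0],[0,0,-0.016],0.2],[[-0.02,-0.49,0],[0,0,-0.016],0.2]]'
cat > lay.py <<'E'
from u import *
import sys
c=wrist(sys.argv[1]);P=cloud(c);q=P[60:300,200:440].reshape(-1,3);q=q[np.hypot(q[:,0]-.418,q[:,1]+.354)<.07]
for n,lo,hi in(("fan",.044,.055),("sink",.034,.043),("mod",.0205,.030),("car",.008,.015),("mat",-.01,.006)):
    k=q[(q[:,2]>lo)&(q[:,2]<hi)]
    if len(k)<20: continue
    r=cv2.minAreaRect((k[:,:2]*1000).astype(np.float32));print(n,len(k),"z",np.round(np.median(k,0)[2],4),np.round(r[0],1),np.round(r[1],1),round(r[2],1))
E
python3 lay.py w6
```

```text
grip_force: 0.0
grip_force: 0.0
grip_force: 0.0
grip_force: 0.0
grip_force: 0.0
t: 12.0
eef_pos: [0.4183, -0.3522, 0.1853]
tcp_rot: [-0.001, 0.188, 0.982, 0.001]
ft_force: [0.4, -0.3, 0.5]
finger_gap: 0.0528
grip_force: 0.0
t 12.0 tcp [ 0.4183 -0.3522  0.1853] y-ang 68.39 z [-9.0e-04  2.3e-03 -1.0e+00] F [ 0.42 -0.29  0.46] gap 0.05275051723046912
sink 991 z 0.0392 [ 418.3 -354. ] [39.8 44.3] 68.1
mod 2144 z 0.0267 [ 417.9 -349.2] [49.5 60.6] 70.0
car 3272 z 0.0124 [ 416.7 -354.3] [ 59.9 100.4] 69.5
mat 10002 z 0.0023 [ 418.1 -353.8] [139.2 139.7] 64.2
```

View pics/w5.png

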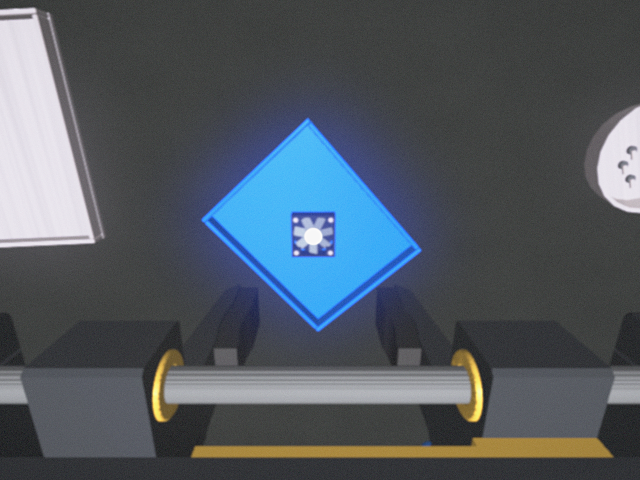

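```bash
python3 -m jog '[[[0,0,-0.4],[0,0,0],0.2],[[0,0,-0.8],[0,0,0],0.2],[[0,0,-1],[0,0,0],0.2],[[0,0,-1],[0,0,0],0.2],[[0,0,-1],[0,0,0],0.2]]'; python3 -m jog '[[[0,0,-0.3],[0,0,0],0.2],[[0,0,-0.5],[0,0,0],0.2],[[0,0,-0.58],[0,0,0],0.2],[[0,0,-0.6],[0,0,0],0.2],[[0,0,-0.6],[0,0,0],0.2],[[0,0,-0.6],[0,0,0],0.2]]'
```

```text
t: 12.55
eef_pos: [0.4183, -0.3532, 0.0867]
tcp_rot: [-0.0, 0.188, 0.982, 0.0]
ft_force: [0.0, -0.6, 0.3]
finger_gap: 0.0527
grip_force: 0.0
t: 13.15
eef_pos: [0.4186, -0.355, 0.0277]
tcp_rot: [0.001, 0.188, 0.982, -0.001]
ft_force: [0.1, 0.6, 0.2]
finger_gap: 0.0531
grip_force: 0.0
```

```bash
python3 -m jog '[[[0,0,-0.02],[0,0,0],0.2],[[0,0,-0.02],[0,0,0],0.1],[[0,0,-0.02],[0,0,0],0],[[0,0,-0.02],[0,0,0],-0.1],[[0,0,-0.02],[0,0,0],-0.2],[[0,0,-0.02],[0,0,0],-0.3],[[0,0,-0.02],[0,0,0],-0.3]]' 20;  python3 -m jog '[[[0,0,0.03],[0,0,0],-0.4],[[0,0,0.1],[0,0,0],-0.4],[[0,0,0.25],[0,0,0],-0.4],[[0,0,0.5],[0,0,0],-0.4],[[0,0,0.75],[0,0,0],-0.4],[[0,0,1],[0,0,0],-0.4],[[0,0,1],[0,0,0],-0.4]]'; python3 lay.py w7
```

```text
t: 13.85
eef_pos: [0.4179, -0.3541, 0.0243]
tcp_rot: [-0.0, 0.188, 0.982, 0.0]
ft_force: [-0.3, 1.6, 2.1]
finger_gap: 0.0397
grip_force: 20.0
t: 14.55
eef_pos: [0.4198, -0.3565, 0.1292]
tcp_rot: [0.003, 0.188, 0.982, -0.003]
ft_force: [-0.3, -1.1, -0.8]
finger_gap: 0.0401
grip_force: 20.0
t 14.55 tcp [ 0.4198 -0.3565  0.1292] y-ang 68.31 z [ 0.0051 -0.0068 -1.    ] F [-0.29 -1.07 -0.83] gap 0.040069126518016626
mod 3421 z 0.023 [ 416.8 -348.9] [50.2 57.3] 69.1
car 3326 z 0.0124 [ 407.7 -350.9] [60.1 81.1] 69.4
mat 12184 z 0.0023 [ 410.4 -350.9] [139.8 123.6] 67.3
```

View pics/w7.png

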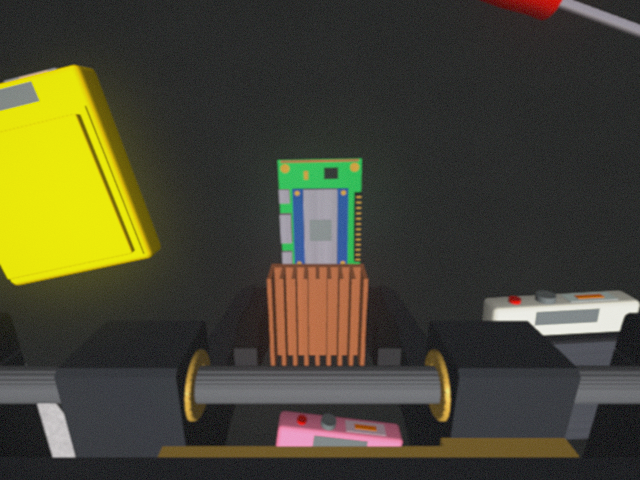

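```bash
for i in 1 2 3; do python3 -m jog '[[[0.03,0.3,0],[0,0,0],-0.4],[[0.06,0.61,0],[0,0,0],-0.4],[[0.09,0.92,0],[0,0,0],-0.4]]' |tail -1; done;  python3 -m jog '[[[0.03,0.3,0],[0,0,0],-0.4],[[0.06,0.61,0],[0,0,0],-0.4],[[0.09,0.82,0],[0,0,0],-0.4],[[0.09,0.92,0],[0,0,0],-0.4],[[0.09,0.93,0],[0,0,0],-0.4],[[0.09,0.93,0],[0,0,0],-0.4]]'
python3 -m jog '[[[0,0,-0.35],[0,0,0],-0.4],[[0,0,-0.65],[0,0,0],-0.4],[[0,0,-0.85],[0,0,0],-0.4],[[0,0,-0.95],[0,0,0],-0.4],[[0,0,-1],[0,0,0],-0.4],[[0,0,-1],[0,0,0],-0.4],[[0,0,-1],[0,0,0],-0.4]]'; python3 - <<'E'
from rect import *
c=wrist('w8');P=cloud(c);q=P[:300].reshape(-1,3);m=(np.hypot(q[:,0]-.455,q[:,1]-.016)<.12)
f=q[m&(q[:,2]>.004)&(q[:,2]<.007)];print(len(f),np.median(f,0))
H,S,V=hsvm(c);rect(c,(V>90)&(S<60),(100,20,540,300),.0155,"pan",7)
E
```

```text
grip_force: 20.0
grip_force: 20.0
grip_force: 20.0
t: 16.1
eef_pos: [0.4535, 0.0145, 0.1238]
tcp_rot: [-0.0, 0.188, 0.982, -0.0]
ft_force: [0.2, -0.1, -0.2]
finger_gap: 0.0401
grip_force: 20.0
t: 16.8
eef_pos: [0.4547, 0.0145, 0.0251]
tcp_rot: [0.001, 0.188, 0.982, -0.0]
ft_force: [0.1, -0.5, -0.5]
finger_gap: 0.0399
grip_force: 20.0
t 16.8 tcp [0.4547 0.0145 0.0251] y-ang 68.28 z [ 1.5e-03 -4.0e-04 -1.0e+00] F [ 0.11 -0.51 -0.54] gap 0.039909145237563795
30696 [0.41687216 0.02997375 0.00529968]
pan c [420.4  24.8] size [119.6  79.9] ang 71.8 px (166, 127, 284, 173)
```

View pics/w8.png

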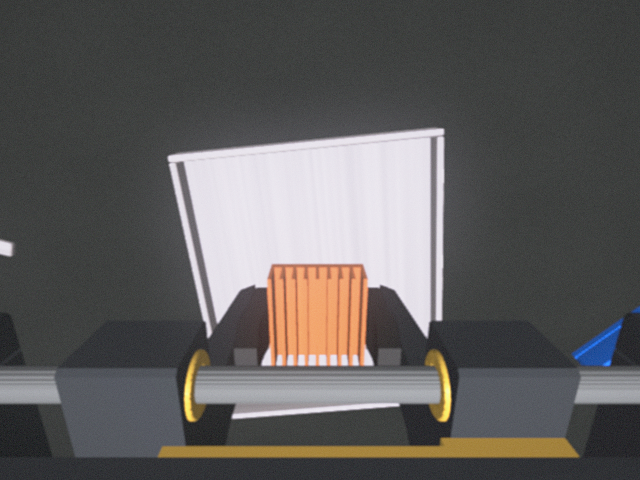

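```bash
python3 -m jog '[[[0,0,-0.06],[0,0,0],-0.4],[[0,0,-0.11],[0,0,0],-0.4],[[0,0,-0.14],[0,0,0],-0.4],[[0,0,-0.15],[0,0,0],-0.4],[[0,0,-0.155],[0,0,0],-0.4],[[0,0,-0.155],[0,0,0],-0.4]]'|grep -E "eef|ft"; for i in 1 2 3; do python3 -m jog '[[[0,0,-0.006],[0,0,0],-0.4],[[0,0,-0.006],[0,0,0],-0.4]]'|grep -E "eef|ft"; done
```

```text
eef_pos: [0.4539, 0.0149, 0.0087]
ft_force: [0.2, -0.2, -0.9]
eef_pos: [0.4539, 0.0149, 0.0082]
ft_force: [0.8, -0.2, -0.6]
eef_pos: [0.4538, 0.0149, 0.0075]
ft_force: [-0.5, -0.2, -0.3]
eef_pos: [0.4538, 0.0149, 0.0069]
ft_force: [0.5, -0.4, -1.3]
```

```bash
for i in 1 2 3; do python3 -m jog '[[[0,0,-0.004],[0,0,0],-0.4],[[0,0,-0.004],[0,0,0],-0.4]]'|grep -E "eef|ft"; done
```

```text
eef_pos: [0.4538, 0.0149, 0.0065]
ft_force: [0.6, 0.8, -0.5]
eef_pos: [0.4539, 0.0149, 0.0063]
ft_force: [-1.4, 0.0, 3.9]
eef_pos: [0.4539, 0.0149, 0.0063]
ft_force: [-3.9, 1.2, 9.5]
```

```bash
python3 -m jog '[[[0,0,0.005],[0,0,0],-0.05],[[0,0,0.005],[0,0,0],0.1],[[0,0,0.005],[0,0,0],0.2],[[0,0,0.1],[0,0,0],0.2],[[0,0,0.4],[0,0,0],0.2],[[0,0,0.9],[0,0,0],0.2],[[0,0,1],[0,0,0],0.2]]'; python3 -c "
from station import manip
print(manip.state()['joint_pos'])
from u import *
c=wrist('w9');P=cloud(c);k=P[180:300,200:440].reshape(-1,3);k=k[(k[:,2]>.014)&(k[:,2]<.035)&(np.hypot(k[:,0]-.454,k[:,1]-.015)<.045)];print(np.percentile(k[:,2],[5,50,95]),cv2.minAreaRect((k[k[:,2]>.019][:,:2]*1000).astype(np.float32)))"
```

```text
t: 19.35
eef_pos: [0.4571, 0.0142, 0.111]
tcp_rot: [0.004, 0.188, 0.982, -0.0]
ft_force: [1.9, -1.0, 0.5]
finger_gap: 0.0525
grip_force: 0.0
[-2.29386053e-01  7.68495862e-02  2.00897920e+00  2.94605040e-05
  1.04725156e+00 -1.42170393e+00]
t 19.35 tcp [0.4571 0.0142 0.111 ] y-ang 68.31 z [ 0.0083 -0.0019 -1.    ] F [ 1.94 -0.98  0.51] gap 0.05251785170469375
[0.01610272 0.02111376 0.02229748] ((453.99969482421875, 13.823284149169922), (40.041324615478516, 44.170780181884766), 68.45726013183594)
```

```bash
for i in 1 2 3; do python3 -m jog '[[[-0.05,-0.45,0.1],[0,0,-0.042],1],[[-0.09,-0.92,0.2],[0,0,-0.083],1],[[-0.09,-0.92,0.2],[0,0,-0.123],1]]' |tail -1; done;  python3 -m jog '[[[-0.05,-0.4,0.1],[0,0,-0.042],1],[[-0.09,-0.8,0.2],[0,0,-0.083],1],[[-0.09,-0.92,0.2],[0,0,-0.123],1],[[-0.09,-0.92,0.2],[0,0,-0.123],1],[[-0.09,-0.92,0.2],[0,0,-0.123],1],[[-0.09,-0.92,0.2],[0,0,-0.123],1]]'; python3 lay.py w10;python3 - <<'E'
from rect import *
c=load("w10.npz");H,S,V=hsvm(c)
P=cloud(c);r=np.hypot(P[...,0]-.417,P[...,1]+.354)<.05
rect(c,r&(H>100)&(H<130)&(S>120)&(V>50),(0,0,640,480),.019,"blue",25)
rect(c,r&(S<50)&(V>90)&(P[...,2]>.019),(0,0,640,480),.0233,"shield",3,2)
E
```

```text
grip_force: 0.0
grip_force: 0.0
grip_force: 0.0
t: 20.9
eef_pos: [0.4176, -0.3516, 0.1848]
tcp_rot: [-0.001, 0.819, 0.573, 0.0]
ft_force: [-0.2, 0.1, 0.5]
finger_gap: 0.0879
grip_force: 0.0
t 20.9 tcp [ 0.4176 -0.3516  0.1848] y-ang -20.07 z [-0.0011  0.0018 -1.    ] F [-0.23  0.15  0.54] gap 0.08789636756795378
mod 2539 z 0.0231 [ 418.5 -349.5] [50.1 59.8] 69.9
car 3379 z 0.0124 [ 416.9 -354.6] [ 60.7 100.2] 69.4
mat 10086 z 0.0023 [ 418.  -353.9] [139.6 139.6] 11.4
blue c [ 421.9 -339.6] size [ 7.1 58. ] ang 69.9 px (286, 195, 67, 9)
shield c [ 359.4 -525.9] size [ 40.  427.2] ang 70.0 px (120, 371, 409, 33)
shield c [ 415.6 -356.1] size [29.2 58.8] ang 71.0 px (285, 204, 68, 33)
```

View pics/w10.png

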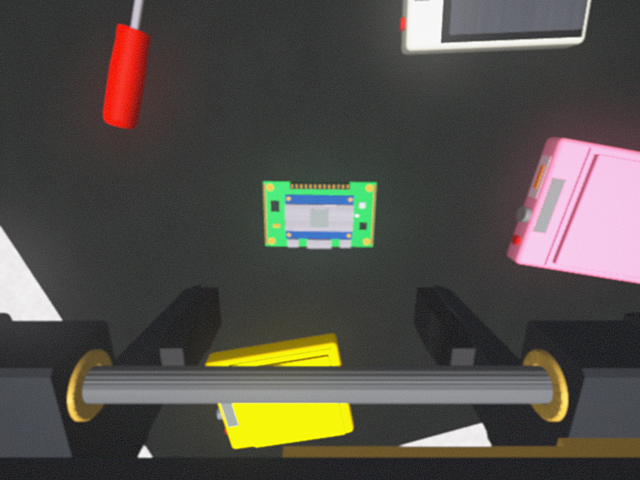

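```bash
python3 - <<'E'
from rect import *
c=load("w10.npz");H,S,V=hsvm(c)
m=np.zeros((480,640),bool);m[190:245,275:365]=1
b=m&(H>100)&(H<130)&(S>120)&(V>50)
v,u=np.nonzero(b);w=np.array([ray(c,p,.020)[:2] for p in zip(u,v)],np.float32)*1000
print("blue",len(u),u.min(),u.max(),v.min(),v.max(),cv2.minAreaRect(w))
P=cloud(c);k=P[190:245,275:365].reshape(-1,3);k=k[(k[:,2]>.0215)&(k[:,2]<.026)]
print(np.median(k,0),cv2.minAreaRect((k[:,:2]*1000).astype(np.float32)))
E
```

```text
blue 852 286 352 195 238 ((416.0693054199219, -354.6708984375), (39.4364013671875, 57.881553649902344), 68.51605987548828)
[ 0.41685412 -0.35418156  0.02338961] ((416.71826171875, -354.2596130371094), (39.191551208496094, 59.84214782714844), 69.88421630859375)
```

```bash
python3 - <<'E'
from u import *
c=load("w10.npz");P=cloud(c)
for n,r in dict(L=(264,182,284,247),R=(354,182,376,247)).items():
    k=P[r[1]:r[3],r[0]:r[2],2];print(n,np.percentile(k,[50,90,97,100]).round(4))
E
python3 -m jog '[[[-0.013,-0.013,-0.4],[0,0,-0.001],1],[[-0.013,-0.013,-0.8],[0,0,-0.001],1],[[-0.013,-0.013,-1],[0,0,-0.001],1],[[-0.013,-0.013,-1],[0,0,-0.001],1],[[-0.013,-0.013,-1],[0,0,-0.001],1]]'; python3 -m jog '[[[0,0,-0.3],[0,0,0],0.8],[[0,0,-0.5],[0,0,0],0.75],[[0,0,-0.58],[0,0,0],0.7],[[0,0,-0.6],[0,0,0],0.7],[[0,0,-0.6],[0,0,0],0.7],[[0,0,-0.6],[0,0,0],0.7]]'
```

```text
L [0.0125 0.0136 0.0144 0.3311]
R [0.0124 0.0135 0.0145 0.3311]
t: 21.45
eef_pos: [0.4169, -0.3539, 0.0861]
tcp_rot: [-0.0, 0.821, 0.571, 0.0]
ft_force: [0.1, -0.2, 0.0]
finger_gap: 0.0882
grip_force: 0.0
t: 22.05
eef_pos: [0.4173, -0.3553, 0.0272]
tcp_rot: [0.001, 0.821, 0.57, 0.0]
ft_force: [-0.6, -0.8, -0.0]
finger_gap: 0.0748
grip_force: 0.0
```

```bash
python3 -m jog '[[[0,0,-0.05],[0,0,0],0.7],[[0,0,-0.09],[0,0,0],0.7],[[0,0,-0.095],[0,0,0],0.7],[[0,0,-0.095],[0,0,0],0.7],[[0,0,-0.095],[0,0,0],0.7]]'; python3 -m jog '[[[0,0,0],[0,0,0],0.6],[[0,0,0],[0,0,0],0.5],[[0,0,0],[0,0,0],0.4],[[0,0,0],[0,0,0],0.3],[[0,0,0],[0,0,0],0.25],[[0,0,0],[0,0,0],0.2]]' 15
```

```text
t: 22.55
eef_pos: [0.4165, -0.3544, 0.0162]
tcp_rot: [-0.0, 0.821, 0.57, -0.0]
ft_force: [-0.2, 0.6, -0.2]
finger_gap: 0.0747
grip_force: 0.0
t: 23.15
eef_pos: [0.4166, -0.3545, 0.0163]
tcp_rot: [0.0, 0.821, 0.57, 0.0]
ft_force: [1.3, -0.3, 0.7]
finger_gap: 0.0598
grip_force: 15.0
```

```bash
python3 -m jog '[[[0,0,0.03],[0,0,0],0.2],[[0,0,0.08],[0,0,0],0.2],[[0,0,0.2],[0,0,0],0.2],[[0,0,0.4],[0,0,0],0.2],[[0,0,0.65],[0,0,0],0.2],[[0,0,0.85],[0,0,0],0.2],[[0,0,0.95],[0,0,0],0.2],[[0,0,0.95],[0,0,0],0.2]]'; python3 lay.py w11; for i in 1 2; do python3 -m jog '[[[0.2,0.13,0],[0,0,0],0.2],[[0.5,0.32,0.0],[0,0,0],0.2],[[0.8,0.52,0],[0,0,0],0.2],[[0.97,0.63,0],[0,0,0],0.2],[[1,0.655,0],[0,0,0],0.2],[[1,0.655,0],[0,0,0],0.2]]'|grep -E "eef|grip|gap"; done; python3 -c "
from rect import *
c=wrist('w12');H,S,V=hsvm(c)"
```

```text
t: 23.95
eef_pos: [0.4174, -0.3555, 0.1134]
tcp_rot: [0.002, 0.821, 0.57, 0.0]
ft_force: [0.7, -0.2, -0.7]
finger_gap: 0.0595
grip_force: 15.0
t 23.95 tcp [ 0.4174 -0.3555  0.1134] y-ang -20.44 z [ 0.0024 -0.0031 -1.    ] F [ 0.71 -0.16 -0.71] gap 0.0595240714208147
mod 443 z 0.0211 [ 426.5 -328.6] [ 5.1 51.7] 69.4
car 8937 z 0.0125 [ 418.1 -351.6] [ 54.1 100.3] 69.4
mat 11391 z 0.0023 [ 423.1 -341.4] [112.2 139.9] 67.8
eef_pos: [0.516, -0.2882, 0.1099]
finger_gap: 0.0596
grip_force: 15.0
eef_pos: [0.6155, -0.224, 0.1106]
finger_gap: 0.0593
grip_force: 15.0
t 25.2 tcp [ 0.6155 -0.224   0.1106] y-ang -20.44 z [-1.4e-03  2.0e-04 -1.0e+00] F [-0.32 -0.15  0.26] gap 0.05931842033328272
```

View pics/w12.png

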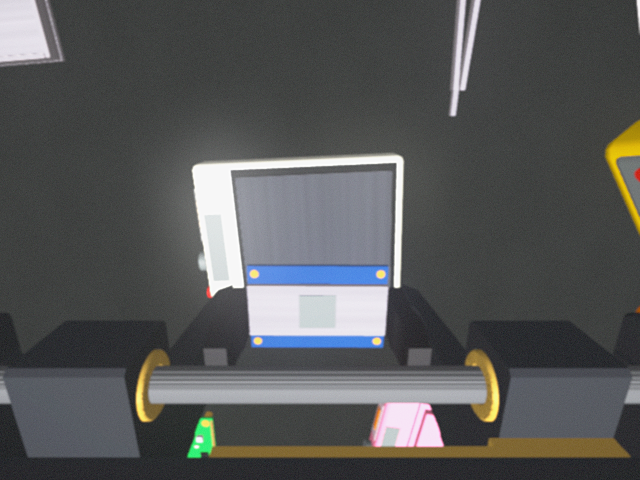

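```bash
python3 - <<'E'
from u import *
c=load("w12.npz");P=cloud(c);print(np.median(P[190:250,260:370].reshape(-1,3),0))
a,b=ray(c,(234,170),.0363)[:2],ray(c,(392,167),.0363)[:2]
d=(b-a);L=np.linalg.norm(d);d/=L;n=np.array([d[1],-d[0]]);
if n@(np.array([.6155,-.224])-a)<0:n=-n
print(a,b,L,np.degrees(np.arctan2(d[1],d[0])),(a+b)/2+n*.048)
print("module",P[320:325,315:320].mean((0,1)))
# top view refined
t=load("top0.npz");im=cv2.cvtColor(t["pixels"],cv2.COLOR_RGB2GRAY)
E
```

```text
[ 0.61926971 -0.20521341  0.03634795]
[ 0.58442562 -0.1592986 ] [ 0.67438255 -0.19093199] 0.09535681301840854 -19.37424438253693 [ 0.6134807  -0.22039715]
module [ 0.61234964 -0.22836896  0.11804848]
```

```bash
python3 -m jog '[[[-0.01,0.02,-0.2],[0,0,0],0.2],[[-0.01,0.02,-0.4],[0,0,0],0.2],[[-0.01,0.02,-0.55],[0,0,0],0.2],[[-0.01,0.02,-0.64],[0,0,0],0.2],[[-0.01,0.02,-0.68],[0,0,0],0.2],[[-0.01,0.02,-0.7],[0,0,0],0.2],[[-0.01,0.02,-0.7],[0,0,0],0.2],[[-0.01,0.02,-0.7],[0,0,0],0.2]]'|grep -E "eef|ft";for i in 1 2 3; do python3 -m jog '[[[0,0,-0.006],[0,0,0],0.2],[[0,0,-0.006],[0,0,0],0.2]]'|grep -E "eef|ft"; done
```

```text
eef_pos: [0.6161, -0.2217, 0.042]
ft_force: [-0.5, -0.2, -0.3]
eef_pos: [0.6158, -0.2215, 0.0411]
ft_force: [-0.1, 0.4, -0.4]
eef_pos: [0.6156, -0.2214, 0.0401]
ft_force: [0.1, 0.1, -0.1]
eef_pos: [0.6155, -0.2214, 0.0393]
ft_force: [0.2, -0.5, -0.1]
```

```bash
for i in 1 2 3 4; do python3 -m jog '[[[0,0,-0.005],[0,0,0],0.2],[[0,0,-0.005],[0,0,0],0.2]]'|grep -E "eef|ft"; done
```

```text
eef_pos: [0.6155, -0.2214, 0.0388]
ft_force: [-0.1, 0.4, -0.1]
eef_pos: [0.6155, -0.2214, 0.0384]
ft_force: [-0.6, 0.8, -0.3]
eef_pos: [0.6155, -0.2214, 0.0378]
ft_force: [-0.5, -0.3, 0.1]
eef_pos: [0.6155, -0.2214, 0.0374]
ft_force: [0.4, -0.7, -0.6]
```

```bash
for i in 1 2 ; do python3 -m jog '[[[0,0,-0.004],[0,0,0],0.2],[[0,0,-0.004],[0,0,0],0.2]]'|grep -E "eef|ft"; done
```

```text
eef_pos: [0.6156, -0.2214, 0.0373]
ft_force: [-1.0, 0.8, 3.6]
eef_pos: [0.6156, -0.2215, 0.0373]
ft_force: [-2.3, 1.3, 5.7]
```

```bash
python3 -m jog '[[[0,0,0.005],[0,0,0],0.5],[[0,0,0.005],[0,0,0],0.7],[[0,0,0.005],[0,0,0],0.8],[[0,0,0.1],[0,0,0],0.8],[[0,0,0.4],[0,0,0],0.8],[[0,0,0.9],[0,0,0],0.8],[[0,0,1],[0,0,0],0.8]]'; python3 -c "
from u import *
c=wrist('w13');P=cloud(c);k=P[100:340,200:440].reshape(-1,3);k=k[(k[:,2]>.0415)&(k[:,2]<.055)&(np.hypot(k[:,0]-.615,k[:,1]+.221)<.05)];print(len(k),np.percentile(k[:,2],[5,50,95]),cv2.minAreaRect((k[:,:2]*1000).astype(np.float32)))"
```

```text
t: 28.55
eef_pos: [0.6189, -0.2232, 0.1438]
tcp_rot: [0.005, 0.821, 0.57, 0.002]
ft_force: [1.0, 0.1, 1.4]
finger_gap: 0.0794
grip_force: 0.0
t 28.55 tcp [ 0.6189 -0.2232  0.1438] y-ang -20.43 z [ 0.0089 -0.0051 -0.9999] F [1.   0.13 1.4 ] gap 0.07935332217070935
3476 [0.04165992 0.04417383 0.04540621] ((614.5028076171875, -220.84423828125), (39.626243591308594, 60.11653518676758), 69.31358337402344)
```

```bash
for i in 1 2; do python3 -m jog '[[[-0.4,-0.26,0.1],[0,0,0.047],1],[[-0.8,-0.53,0.2],[0,0,0.094],1],[[-0.99,-0.665,0.2],[0,0,0.141],1],[[-0.99,-0.665,0.2],[0,0,0.188],1],[[-0.99,-0.665,0.2],[0,0,0.235],1],[[-0.99,-0.665,0.2],[0,0,0.25],1],[[-0.99,-0.665,0.2],[0,0,0.25],1]]'|grep eef; done; python3 -m jog '[[[0,0,0],[0,0,0],1],[[0,0,0],[0,0,0],1]]'; python3 lay.py w14
```

```text
eef_pos: [0.5159, -0.2876, 0.1556]
eef_pos: [0.4173, -0.3542, 0.176]
t: 30.2
eef_pos: [0.4176, -0.3542, 0.1763]
tcp_rot: [-0.0, 0.178, 0.984, 0.0]
ft_force: [-0.9, -0.1, -0.6]
finger_gap: 0.0884
grip_force: 0.0
t 30.2 tcp [ 0.4176 -0.3542  0.1763] y-ang 69.47 z [-3.e-04  4.e-04 -1.e+00] F [-0.94 -0.06 -0.59] gap 0.08837126431504447
mod 225 z 0.0211 [ 426.  -328.3] [ 4.9 51.9] 69.7
car 6477 z 0.0124 [ 416.6 -354.2] [60.2 99.7] 69.4
mat 10497 z 0.0022 [ 418.1 -354.3] [139.5 139.3] 70.7
```

View pics/w13.png

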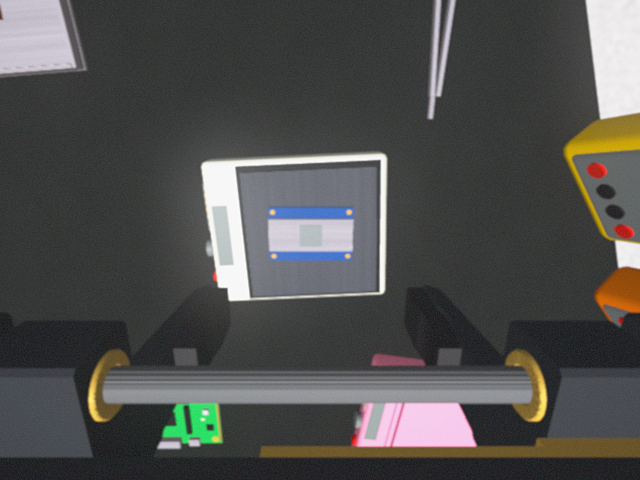

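```bash
python3 -m jog '[[[-0.009,0,-0.4],[0,0,0],0.9],[[-0.009,0,-0.8],[0,0,0],0.9],[[-0.009,0,-1],[0,0,0],0.8],[[-0.009,0,-1],[0,0,0],0.8],[[-0.009,0,-1],[0,0,0],0.8]]'|grep eef; python3 -m jog '[[[0,0,-0.3],[0,0,0],0.8],[[0,0,-0.5],[0,0,0],0.75],[[0,0,-0.62],[0,0,0],0.7],[[0,0,-0.65],[0,0,0],0.7],[[0,0,-0.67],[0,0,0],0.7],[[0,0,-0.69],[0,0,0],0.7],[[0,0,-0.69],[0,0,0],0.7]]'|grep -E "eef|ft"; python3 -m jog '[[[0,0,0],[0,0,0],0.6],[[0,0,0],[0,0,0],0.5],[[0,0,0],[0,0,0],0.4],[[0,0,0],[0,0,0],0.3],[[0,0,0],[0,0,0],0.25],[[0,0,0],[0,0,0],0.2]]' 15
```

```text
eef_pos: [0.4168, -0.3546, 0.077]
eef_pos: [0.4171, -0.3549, 0.0084]
ft_force: [0.3, 0.5, 0.4]
t: 32.05
eef_pos: [0.4167, -0.3544, 0.0078]
tcp_rot: [0.0, 0.177, 0.984, -0.0]
ft_force: [0.1, 1.2, 2.5]
finger_gap: 0.0594
grip_force: 15.0
```

```bash
python3 -m jog '[[[0,0,0.03],[0,0,0],0.2],[[0,0,0.08],[0,0,0],0.2],[[0,0,0.2],[0,0,0],0.2],[[0,0,0.4],[0,0,0],0.2],[[0,0,0.65],[0,0,0],0.2],[[0,0,0.85],[0,0,0],0.2],[[0,0,1],[0,0,0],0.2],[[0,0,1],[0,0,0],0.2]]'; for i in 1 2 3 4 5 6 ; do python3 -m jog '[[[0.03,0.32,0.03],[0,0,0.001],0.2],[[0.07,0.64,0.06],[0,0,0.003],0.2],[[0.105,0.966,0.08],[0,0,0.0045],0.2]]'|tail -1; done;  python3 -m jog '[[[0.03,0.32,0],[0,0,0],0.2],[[0.07,0.64,0],[0,0,0],0.2],[[0.09,0.85,0],[0,0,0],0.2],[[0.105,0.95,0],[0,0,0],0.2],[[0.105,0.966,0],[0,0,0],0.2],[[0.105,0.966,0],[0,0,0],0.2],[[0.105,0.966,0],[0,0,0],0.2]]'; python3 -c "
from rect import *
wrist('w15')"
```

```text
t: 32.85
eef_pos: [0.4178, -0.3559, 0.1105]
tcp_rot: [0.002, 0.177, 0.984, -0.002]
ft_force: [0.3, -0.6, -0.4]
finger_gap: 0.0598
grip_force: 15.0
grip_force: 15.0
grip_force: 15.0
grip_force: 15.0
grip_force: 15.0
grip_force: 15.0
grip_force: 15.0
t: 35.35
eef_pos: [0.4901, 0.3207, 0.1553]
tcp_rot: [-0.0, 0.136, 0.991, -0.0]
ft_force: [-0.1, -0.5, 0.4]
finger_gap: 0.0597
grip_force: 15.0
t 35.35 tcp [0.4901 0.3207 0.1553] y-ang 74.37 z [-6.e-04 -6.e-04 -1.e+00] F [-0.11 -0.51  0.41] gap 0.059716775290177736
```

View pics/w15.png

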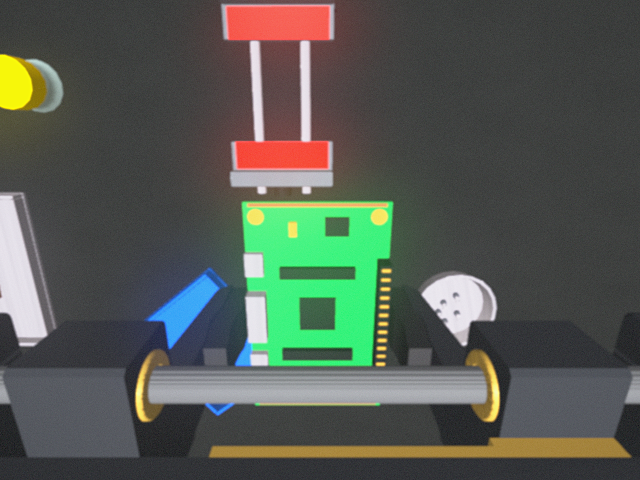

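```bash
python3 - <<'E'
from rect import *
c=load("w15.npz");H,S,V=hsvm(c);P=cloud(c)
red=((H<8)|(H>172))&(S>150)&(V>150)
rs=[]
for r in((200,0,350,45),(200,135,350,175)):
    m=np.zeros(red.shape,bool);m[r[1]:r[3],r[0]:r[2]]=red[r[1]:r[3],r[0]:r[2]]
    print("z",np.median(P[m][:,2]))
    v,u=np.nonzero(m);w=np.array([ray(c,p,.0203)[:2] for p in zip(u,v)],np.float32)*1000
    R=cv2.minAreaRect(w);print(np.round(R[0],1),np.round(R[1],1),R[2]);rs.append(w)
a=np.radians(-15.6)
for a in np.radians([-15.6,-16,-15]):
    d=np.array([np.cos(a),np.sin(a)]);n=np.array([-d[1],d[0]])
    f,k=rs[0]@d,rs[1]@d;fn,kn=rs[0]@n,rs[1]@n
    q=lambda x:np.percentile(x,[.5,99.5]).round(1)
    print("far pad along",q(f),"near",q(k),"across",q(fn),q(kn))
    mid=(q(f)[1]+q(k)[0])/2;ac=(q(fn).sum()+q(kn).sum())/4;print(" gap",q(k)[0]-q(f)[1],"centre",(mid*d+ac*n).round(1))
g=(H>40)&(H<85)&(S>100)&(V>60)&(P[...,2]>.1);g[:, :230]=0
k=P[g];print("carrier top z",np.median(k[:,2]));t=np.array([490.1,320.7]);yy=np.radians(74.37)
n=np.array([np.cos(yy),np.sin(yy)]);d=np.array([n[1],-n[0]]);X=k[:,:2]*1000-t
print("carrier rel tcp along",np.percentile(X@d,[.3,99.7]),"across",np.percentile(X@n,[.3,99.7]))
rr=cv2.minAreaRect((k[:,:2]*1000).astype(np.float32));print(rr)
# lips
m=(P[...,2]>.027)&(P[...,2]<.037)&(np.hypot(P[...,0]-.388,P[...,1]-.322)<.09)
print("lips",m.sum(),cv2.minAreaRect((P[m][:,:2]*1000).astype(np.float32)))
E
```

```text
z 0.020424724987375853
[343.4 332.7] [68.6 19.4] 74.33109283447266
z 0.020336234978251495
[428.1 309. ] [68.8 19.4] 74.35546112060547
far pad along [231.6 251. ] near [319.6 339. ] across [378.8 446.5] [378.8 446.4]
 gap 68.60000000000002 centre [385.8 320.7]
far pad along [228.6 248.3] near [316.6 336.2] across [380.5 448.1] [381.1 448.7]
 gap 68.30000000000001 centre [385.8 320.7]
far pad along [235.7 255.6] near [323.6 343.5] across [376.2 443.9] [375.2 442.9]
 gap 68.00000000000003 centre [385.7 320.6]
carrier top z 0.15986422497709535
carrier rel tcp along [-81.24117885  27.33029686] across [-30.58382064  28.80656922]
((474.6290588378906, 322.7950744628906), (62.850337982177734, 131.5639190673828), 74.18730926513672)
lips 1875 ((394.85882568359375, 318.5564270019531), (75.51393127441406, 130.45811462402344), 74.37567138671875)
```

```bash
python3 -m jog '[[[-0.3,0,0],[0,0,0],0.2],[[-0.6,0,0],[0,0,0],0.2],[[-0.9,0,0],[0,0,0],0.2],[[-1,0,0],[0,0,0],0.2],[[-1,0,0],[0,0,0],0.2]]'|grep eef; python3 -m jog '[[[-0.043,0,-0.25],[0,0,0],0.2],[[-0.043,0,-0.5],[0,0,0],0.2],[[-0.043,0,-0.75],[0,0,0],0.2],[[-0.043,0,-0.9],[0,0,0],0.2],[[-0.043,0,-1],[0,0,0],0.2],[[-0.043,0,-1],[0,0,0],0.2],[[-0.043,0,-1],[0,0,0],0.2],[[-0.043,0,-1],[0,0,0],0.2]]'; python3 - <<'E'
from rect import *
c=wrist('w16');H,S,V=hsvm(c);P=cloud(c)
hc=np.array([.3858,.3208]);a=np.radians(-15.65);d=np.array([np.cos(a),np.sin(a)]);n=np.array([-d[1],d[0]])
A=(P[...,:2]-hc)@d*1000;N=(P[...,:2]-hc)@n*1000;Z=P[...,2]
ok=(np.abs(N)<30)&(A<0)&(A>-70)
b=ok&(H>40)&(H<85)&(S>100)&(Z>.05);print("board z",np.median(Z[b]),"front edge A",np.percentile(A[b],[.2,1,5]),"N",np.percentile(N[b],[.5,99.5]))
l=(np.abs(N)<45)&(A<-50)&(A>-75)&(Z>.029)&(Z<.036)
print("lip",l.sum(),np.percentile(A[l],[1,50,99]),np.percentile(N[l],[1,99]))
E
```

```text
eef_pos: [0.3895, 0.3215, 0.1559]
t: 36.7
eef_pos: [0.3869, 0.3221, 0.0566]
tcp_rot: [0.001, 0.136, 0.991, 0.001]
ft_force: [-0.6, -0.3, -0.2]
finger_gap: 0.0594
grip_force: 15.0
t 36.7 tcp [0.3869 0.3221 0.0566] y-ang 74.41 z [ 1.8e-03  8.0e-04 -1.0e+00] F [-0.6  -0.33 -0.22] gap 0.05940418369280749
board z 0.06110369035262298 front edge A [-49.47523644 -49.18975155 -46.27643343] N [-28.95695075  29.57657804]
lip 3950 [-69.3311037  -61.34641596 -55.76736754] [-36.81726826  37.10077843]
```

```bash
python3 -m jog '[[[0,0,-0.08],[0,0,0],0.2],[[0,0,-0.15],[0,0,0],0.2],[[0,0,-0.2],[0,0,0],0.2],[[0,0,-0.24],[0,0,0],0.2],[[0,0,-0.26],[0,0,0],0.2],[[0,0,-0.27],[0,0,0],0.2],[[0,0,-0.27],[0,0,0],0.2]]'|grep -E "eef|ft";for i in 1 2 3 4; do python3 -m jog '[[[0,0,-0.006],[0,0,0],0.2],[[0,0,-0.006],[0,0,0],0.2]]'|grep -E "eef|ft"; done
```

```text
eef_pos: [0.3858, 0.3218, 0.0285]
ft_force: [-0.7, 0.4, 0.1]
eef_pos: [0.386, 0.3218, 0.0282]
ft_force: [-0.3, 0.2, -0.9]
eef_pos: [0.3859, 0.3218, 0.0275]
ft_force: [0.4, -0.3, -0.1]
eef_pos: [0.3858, 0.3218, 0.0268]
ft_force: [0.2, -0.5, -1.7]
eef_pos: [0.3858, 0.3218, 0.0262]
ft_force: [0.5, -0.6, -0.6]
```

```bash
for i in 1 2 3; do python3 -m jog '[[[0,0,-0.004],[0,0,0],0.2],[[0,0,-0.004],[0,0,0],0.2]]'|grep -E "eef|ft"; done
```

```text
eef_pos: [0.3858, 0.3218, 0.0258]
ft_force: [0.2, -0.1, -1.4]
eef_pos: [0.3859, 0.3218, 0.0258]
ft_force: [-1.1, -0.8, 3.9]
eef_pos: [0.3859, 0.3218, 0.0257]
ft_force: [-3.2, -2.1, 8.6]
```

Seated. Release, rise, verify numerically.

```bash
python3 -m jog '[[[0,0,0.005],[0,0,0],0.45],[[0,0,0.005],[0,0,0],0.6],[[0,0,0.005],[0,0,0],0.75],[[0,0,0.005],[0,0,0],0.85],[[0,0,0.1],[0,0,0],0.85],[[0,0,0.4],[0,0,0],0.85],[[0,0,0.85],[0,0,0],0.85],[[0,0,1],[0,0,0],0.85]]'|grep eef;python3 -m jog '[[[0,0,0.3],[0,0,0],0.85],[[0,0,0.3],[0,0,0],0.85],[[0,0,0.3],[0,0,0],0.85],[[0,0,0.3],[0,0,0],0.85]]'; python3 - <<'E'
from rect import *
from station import manip
c=wrist('w17');H,S,V=hsvm(c);P=cloud(c)
hc=np.array([.3858,.3208]);a=np.radians(-15.65);d=np.array([np.cos(a),np.sin(a)]);n=np.array([-d[1],d[0]])
A=(P[...,:2]-hc)@d*1000;N=(P[...,:2]-hc)@n*1000;Z=P[...,2]
b=(np.hypot(A,N)<75)&(H>40)&(H<85)&(S>100)&(Z>.027)&(Z<.034)
print(b.sum(),"A",np.percentile(A[b],[.3,99.7]),"N",np.percentile(N[b],[.3,99.7]))
print("ang",cv2.minAreaRect((P[b][:,:2]*1000).astype(np.float32)))
print("z by corner",[np.median(Z[b&(A*i>30)&(N*j>10)]).round(4) for i in(-1,1) for j in(-1,1)])
t=manip.camera("top");P=cloud(t)
for nm,x,y in(("fan",.58,.195),("sink",.454,.014),("mod",.6145,-.221)):
    m=np.hypot(P[...,0]-x,P[...,1]-y)<.01;print(nm,np.median(P[m][:,2]))
o=load("top0.npz");df=np.abs(t["pixels"].astype(int)-o["pixels"]).sum(2)
print("bottle/spool diff",(df[120:210,250:305]>90).sum())
E
```

```text
eef_pos: [0.388, 0.3229, 0.1297]
t: 40.05
eef_pos: [0.3851, 0.3214, 0.1541]
tcp_rot: [-0.001, 0.136, 0.991, -0.0]
ft_force: [-1.0, 0.0, -1.0]
finger_gap: 0.0814
grip_force: 0.0
t 40.05 tcp [0.3851 0.3214 0.1541] y-ang 74.42 z [-1.5e-03 -8.0e-04 -1.0e+00] F [-1.02  0.05 -1.03] gap 0.08135766485025293
6510 A [-46.93686564  47.11450939] N [-29.23267552  29.19847793]
ang ((385.3563232421875, 321.2519836425781), (59.78242492675781, 98.6221694946289), 74.26441192626953)
z by corner [np.float64(0.0303), np.float64(0.0303), np.float64(0.0303), np.float64(0.0302)]
fan 0.014021896906507384
sink 0.013536262707486315
mod 0.04564603596578801
bottle/spool diff 0
```

```bash
python3 -c "
from station import manip
print(manip.hand_in())"
```

```text
the job is handed in; nothing more can be done
None
```

I handed the job in at about 40 s of robot time: the fan is in the tray, the heat sink in the pan, the module centred on the hot plate and the carrier flat and centred in the holder. The bottle and spool have not moved. Those placements come from my own camera checks; `hand_in()` returned no verdict.

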